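# Snap the dust cap into the housing mouth

## Robot

A 6-joint arm with a two-finger parallel gripper is mounted at the origin on the work surface. World frame = base frame: x ahead of the robot, y to its left, z up, the work surface at z = 0. Lengths are in mm, angles in rad, forces in N, time in s.
With the tool pointing down it reaches from about 275 to 1000 mm from the base axis. Payload 8.4 kg.
Tool frame: the origin (TCP) lies midway between the tips of the shut fingers; the grasp point (between the pads) lies 19 mm behind it; z points along the fingers, y is the line along which they close (so a half turn about z gives the same grasp; the last joint's range is limited). The gripper opens to 85 mm and grips with 20 to 120 N. Pads are 22 mm wide; open, the fingers measure 114 mm over their backs; the gripper's body (76 mm by 85 mm) begins 54 mm behind the grasp point. The pads swing forward as they close: fully open they stand 13 mm farther back than shut.
Start: joints at [1.124, 0.353, 1.633, -0, 1.155, -0.002], TCP at [268.922, 564.189, 231.281] pointing down, gripper open.
Joint ranges: [-2.63, 2.63], [-0.92, 2.1], [0.06, 2.66], [-1.3, 4.44], [0, 2.69], [-3.02, 3.02]. Speed limits (rad/s): [2.22, 2.22, 2.79, 3.14, 3.14, 3.14].

## Interface

Orientations are given as [roll, pitch, yaw] about the fixed x, y, z axes, in that order (R = Rz(yaw) Ry(pitch) Rx(roll)).
In Python, from rig import r gives the robot as it stands.
- The arm moves only by the tool servo_tool, never from a script. Its argument "deltas" is a list of rows, each an object of numbers: "x", "y", "z": the shift along the world's x, y, z in mm; "rx", "ry", "rz": the turn, a rotation vector about the world's x, y, z in rad; "gripper": the gripper's target within -1 to 1 (fully open at 1, half-way at 0, shut at -1). A call has 1 to 10 rows; each row is the pose to reach, as a shift and turn from the pose commanded when the call began; what a row does not reach only later rows make up. A row lasts 1/10 s, in which the tool goes at most 50 mm and 8.59 degrees, less where a joint would pass 70% of its speed; a pose out of reach is approached as far as the arm can. A call with a gripper value outside its range is refused whole. The fingers move at their own pace and stop on an object; "newtons" is the grip in N (left out, the last holds). Time passes only in rows, so rows that repeat a pose let the fingers close. It gives the time, the measured TCP pose, the force, the opening and the grip force at its end, in the units of the state.
- r.sense(): the state, without advancing time (a new reading comes with each control period).
- r.grab_frame(name): name is "scene" or "top" or "wrist"; returns the picture (400x640x3 uint8, blue, green, red); there is no depth.
- r.camera_params(name): a dict with "mtx" (3x3 intrinsics, pixels), "D" ([k1, k2, p1, p2, k3] as OpenCV has them; the pictures are not rectified), "eye" and "orientation" of the camera in the world. Camera axes: x right, y down, z forward; pixel columns grow to the right and rows downward; lengths in mm; the calibration is good to about 2 mm. A picture is of the moment at which its call begins: read the wrist's pose just before it. camera_params takes no time and is no camera call; for the wrist camera it gives the pose at the moment of the call.
- r.sign_off(): hands the job in; it is judged then, once.
Trained networks look in the newest picture that a camera, given by its name, has taken for a name from the list of things; names that differ only in an ending like _2 or _b are one class to them, and where a whole thing is asked for, a point or a joint stands for the part that bears it (a point fixed in the world has none). Each returns a list of dicts, best first, with "conf" (0 to 1); they miss things now and then, are a little off and sometimes report something else, mostly with a low value. They report only what shows in the picture. A call takes as long as a camera call. They do not tell look-alikes from the thing itself.
- r.recognise(name, camera): "box" ([left, top, width, height] in pixels, round what is visible of it).
The state is a dict: "clock": time; "qpos": joint angles; "qvel": joint speeds; "joint_efforts": joint torques, N m; "eef_pos": TCP position; "tcp_rot": TCP orientation; "contact_force": force on the tool from outside, world axes, zero at the start; "wrist_torque": the same for the moment, N m; "opening": opening from 0.0 (shut) to 1.0 (fully open); "grasp_force": force on a finger pad.
Only numpy, scipy, OpenCV 4.12 (cv2) and the standard library are available. Lean on these libraries where they do the work, as an engineer would, in place of code of your own. Each camera call takes 0.05 s, during which the arm holds its last target. There are 200 camera calls.

## Task

Pick the grey dust cap out of the kit tray by pinching its two upright tabs together, and with the tabs kept pinched push it squarely into the open mouth of the housing that stands on the spring nest. Press it gently and steadily down against the rubber seal until it is fully home, although the housing gives way on its springs, then let go so that both tabs spread all the way out under the rim and lock the cap. Do not force anything, and leave the other parts where they are.

Things in the scene. Friction and masses are not known exactly. Their poses are not given: they have to be found in the camera images.
- cap: Grey plastic dust cap, 60 to 110 g, in one pocket of the tray. Origin: centre of its underside, z up. Centre plug 24 mm diameter (z 0 to 7 mm), round bevelled spigot 46 mm (z 7 to 13), round plate 66 mm (z 13 to 17). Two sprung tabs stand up through the plate on its +y and -y sides, outer faces 46 mm apart when free and 35 mm when pinched to the stops.
- cap_seat (a point): Point on the cap's axis in the underside of its plate, 13 mm above the cap's origin; axes as the cap's. The feet under the plate, one per tab, are 12 mm wide and 5 mm high, their tops 7 mm below this point; each reaches 27.5 mm from the axis when its tab is free, 22 mm when pinched.
- tab_a_face (a point): Centre line of the outer face of the +y tab, 15 mm above the plate's top. Each tab is 24 mm wide (cap's x), 6 mm thick (cap's y) and stands from 1 to 26 mm above the plate. A pinch of 25 N or more holds both tabs at their stops and lifts the cap.
- tab_a (a joint): Inward travel (m) of the +y tab along the cap's y: 0 free (spread), 0.0055 pinched to its stop. Its spring takes 7 N to start, 12 N at the stop.
- tab_b (a joint): Inward travel (m) of the -y tab, likewise: 0 free (spread), 0.0055 pinched to its stop.
- mouth (a point): Centre of the housing's mouth in the plane of its metal rim, z up; moves with the housing. Bore 53 mm wide at the rim, sloping in to a 48 mm lip that ends at 5 mm depth; below it 60 mm wide, down to 22 mm depth. Any yaw of the cap fits.
- seal: Sprung black rubber ring round the mouth, 54 mm inner and 66 mm outer diameter, 6 mm high, standing on the rim (origin: centre of its underside). The cap's plate must push it down: 2 N to start, then 1.5 N/mm. The feet can spread once cap_seat is under 2 mm above the rim (8 N); once locked, the seal lifts the cap's feet against the lip and it stays about there.
- nest: Steel spring nest fixed to the bench, base 130 mm square, 14 mm thick, corner posts to 48 mm height. Origin: centre of its underside. The housing rides on it and sinks straight down under load: 1 N to start, 1.2 N/mm, hard stop at 10 mm. A press of 10 to 13 N seats the cap, keep it under 22 N.
- tray: Black plastic kit tray fixed to the bench, 220 mm (x) by 190 mm (y), 18 mm high, floor 4 mm thick, four equal pockets. Origin: centre of its underside.
- bushing: Bystander in the tray: steel bushing 32 mm in diameter, 28 mm high. Origin: centre of its underside.
- bearing: Bystander in the tray: flat steel bearing ring 48 mm in diameter, 12 mm high. Origin: centre of its underside.
- driver: Bystander: screwdriver lying on the bench along its x axis.
- housing: Round aluminium housing, barrel 76 mm in diameter on a square grey foot, standing on the nest's sprung carriage, its rim 95 mm above the bench at rest. Origin: centre of the carriage's underside, 70 mm below the rim, z up.
There are look-alikes about, which are no part of the job. Several things look just like the cap: the one meant starts farthest from the robot's base.

How it is judged (in metres and radians):
On the way, in this order (a step that is already met when the one before it is completed fails the run):
1. The cap is off the tray with both tabs pinched (value of joint each of tab_a, tab_b above 0.0035 m and contact force between cap and tray below 0.05 N and height (world z) of cap above 0.03 m), for 0.2 s.
2. The cap is pushed into the mouth with its tabs pinched, its plate less than 2 mm above the rim (value of joint each of tab_a, tab_b above 0.002 m and z of cap_seat in the frame of mouth below 0.002 m and horizontal distance between cap_seat and mouth below 0.004 m), for 0.05 s.
At the end, for the whole second after the job is handed in: The cap sits locked in the housing's mouth: the underside of its plate at most 3.5 mm above the rim, within 3 mm of the mouth's axis and 0.06 rad of upright, both tabs spread to within 1.5 mm of their free position, at rest (z of cap_seat in the frame of mouth below 0.0035 m and horizontal distance between cap_seat and mouth below 0.003 m and angle between cap's own z axis and vertical below 0.06 rad and value of joint each of tab_a, tab_b below 0.0015 m and linear speed of cap below 0.01 m/s); the robot touches nothing.
It fails at once if The cap presses on the seal with more than 22 N (contact force between cap and seal above 22 N).
It fails at once if The cap or its feet are forced against the housing with more than 35 N (contact force between cap and housing above 35 N).
It fails at once if Another part (bushing, bearing ring or screwdriver) is moved more than 15 mm (distance of any of bushing, bearing, driver from where it was at the start of the episode above 0.015 m).
It also fails if it takes over 45 s, if anything falls off the work surface, if the arm or the gripper's body presses on something with over 40 N, if the wrist force passes 120 N, or if a joint passes its speed limit or range.

## Working session

There is one attempt and no reset: what is moved stays moved. The work goes in short steps, Python scripts to look and compute and a tool call to move; the robot and the scene stay as the last step left them, time stands still between calls to the robot, and variables do not carry over. Pictures are saved under pics/ and viewed, at most 11 in all, crops included, and the job is handed in when it is done.

Besides the shell and the picture viewer there is one more tool, called after "Emit:" as a command line: name --argument value ..., lists and objects as JSON in quotes. servo_tool: Moves the arm, as the interface text tells. Its arguments: {"type":"object","properties":{"deltas":{"type":"array","items":{"type":"object","properties":{"x":{"type":"number"},"y":{"type":"number"},"z":{"type":"number"},"rx":{"type":"number"},"ry":{"type":"number"},"rz":{"type":"number"},"gripper":{"type":"number"}}}},"newtons":{"type":"number"}},"required":["deltas"]}

```bash
mkdir -p pics; ls; python3 - <<'E'
from rig import r
import cv2
s=r.sense();print(s['clock'],s['eef_pos'],s['tcp_rot'],s['contact_force'])
for c in ['top','scene']:
    im=r.grab_frame(c);cv2.imwrite(f'pics/{c}0.png',im)
    p=r.camera_params(c);print(c,p)
    for n in ['cap','housing','nest','tray','mouth','seal']:
        try: print(n,[(d['box'],round(d['conf'],2)) for d in r.recognise(n,c)])
        except Exception as e: print(n,e)
E
```

```text
pics
0.0 [268.71680679 563.74301145 230.55107638] [-3.14016221e+00 -2.61807814e-06  2.69677270e+00] [ 0.77709145 -1.19943981 -0.18816525]
top {'mtx': array([[394.29751528,   0.        , 316.93800478],
       [  0.        , 394.29751528, 200.47600332],
       [  0.        ,   0.        ,   1.        ]]), 'D': array([-0.09311276,  0.        ,  0.        ,  0.        ,  0.        ]), 'eye': array([434.71492169,  -6.55518028, 849.58387642]), 'orientation': array([-3.04135966, -0.03003061, -1.58307393])}
cap [([418.5, 253.7, 29.1, 31.4], 0.76), ([372.6, 141.5, 30.5, 30.3], 0.74), ([324.7, 235.8, 24.8, 29.9], 0.7)]
housing [([175.5, 164.0, 65.6, 68.3], 0.83)]
nest [([175.3, 166.6, 67.1, 67.8], 0.69), ([371.2, 141.0, 32.6, 32.9], 0.49), ([397.6, 151.9, 4.0, 7.3], 0.43)]
tray [([357.9, 123.6, 102.2, 109.3], 0.78), ([174.2, 164.7, 68.1, 69.0], 0.73)]
mouth [([169.8, 165.5, 70.1, 65.6], 0.87)]
seal [([370.2, 139.7, 31.2, 32.3], 0.68), ([180.6, 177.0, 34.9, 35.6], 0.58)]
scene {'mtx': array([[398.25867187,   0.        , 324.23488602],
       [  0.        , 398.25867187, 197.51330497],
       [  0.        ,   0.        ,   1.        ]]), 'D': array([0.02682313, 0.        , 0.        , 0.        , 0.        ]), 'eye': array([ 984.23718234, -243.65073536,  707.66308595]), 'orientation': array([-2.46005894, -0.0033602 ,  1.12235479])}
cap [([169.2, 192.2, 35.4, 24.0], 0.96), ([246.0, 262.9, 38.8, 27.7], 0.92), ([266.8, 176.8, 30.3, 17.2], 0.89), ([195.8, 247.2, 16.7, 23.8], 0.44)]
housing [([374.4, 145.8, 77.7, 65.2], 0.64), ([234.2, 229.8, 19.2, 22.2], 0.62)]
nest [([368.0, 144.9, 84.2, 71.2], 0.8)]
tray [([169.8, 209.8, 131.7, 136.5], 0.87)]
mouth [([251.9, 268.2, 4.8, 15.8], 0.55)]
seal [([404.7, 147.6, 24.3, 19.6], 0.87)]
```

View pics/top0.png

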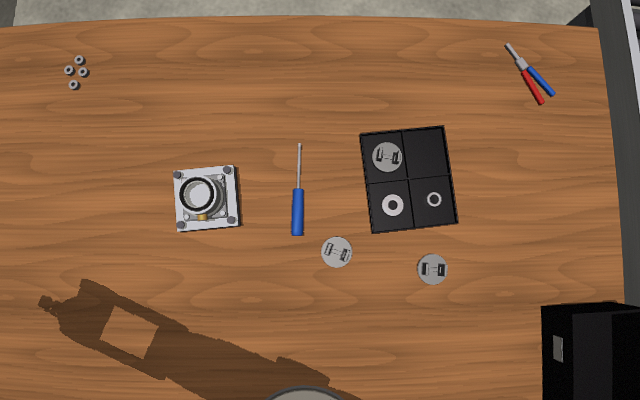

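View pics/scene0.png

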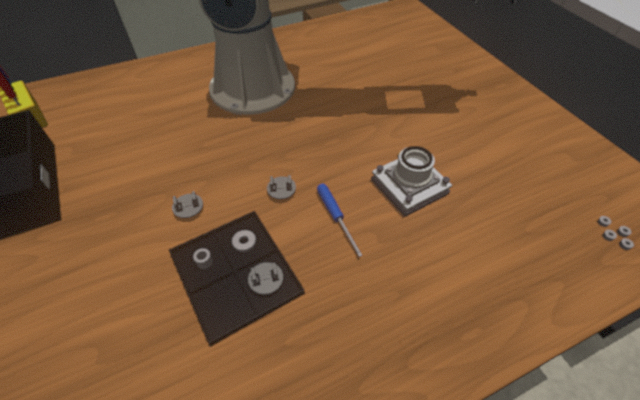

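```bash
cat > h.py <<'E'
from rig import r
import cv2, numpy as np
from scipy.spatial.transform import Rotation as Ro
def ray(p,px):
    u=cv2.undistortPoints(np.array([[px]],float),p['mtx'],p['D'])[0,0]
    return Ro.from_euler('xyz',p['orientation']).apply([u[0],u[1],1])
def at(p,px,z):
    d=ray(p,px);e=np.array(p['eye']);return e+d*(z-e[2])/d[2]
def proj(p,X):
    R=Ro.from_euler('xyz',p['orientation']).as_matrix()
    return cv2.projectPoints(np.array(X,float).reshape(-1,3),R.T,-R.T@np.array(p['eye']),p['mtx'],p['D'])[0][:,0]
E
python3 - <<'E'
from h import *
p=r.camera_params('top')
for n,px,z in [('capA',(433,269.4),30),('capB',(387.9,156.6),30),('capC',(337,251),30),('housing mouth',(198,194.8),100),('tray',(409,178),18)]:
    print(n,at(p,px,z).round(1), np.hypot(*at(p,px,z)[:2]).round())
w=r.camera_params('wrist');print(w['eye'],w['orientation'],w['mtx'][0,0])
E
```

```text
capA [ 369.5 -273.7   30. ] 460.0
capB [ 609.6 -184.9   30. ] 637.0
capC [411.4 -72.4  30. ] 418.0
housing mouth [522.9 197.5 100. ] 559.0
tray [ 565.  -232.1   18. ] 611.0
[195.85580593 598.96747562 373.60820627] [ 2.81827197e+00 -3.04511000e-04  1.12512701e+00] 325.26183977693853
```

The cap look-alikes in the top view are (433,269), (388,157) and (337,251). The one at (388,157) is in the tray and farthest from the base (637 mm), so it fits the description. I'm moving above it for a close look.

Emit:
servo_tool --deltas '[{"x": 20, "y": -45}, {"x": 40, "y": -90}, {"x": 60, "y": -135}, {"x": 80, "y": -180}, {"x": 100, "y": -225}, {"x": 120, "y": -270}, {"x": 140, "y": -315}, {"x": 160, "y": -360}, {"x": 180, "y": -405}, {"x": 200, "y": -450, "gripper": 1}]'

```text
invalid input
```

Emit:
servo_tool --deltas '[{"x": 20, "y": -45}, {"x": 40, "y": -90}, {"x": 60, "y": -135}, {"x": 80, "y": -180}, {"x": 100, "y": -225}, {"x": 120, "y": -270}, {"x": 140, "y": -300}, {"x": 140, "y": -300}]'

```text
invalid input
```

```bash
python3 - <<'E'
from h import *
s=r.sense();print(s['clock'],s['eef_pos'],s['tcp_rot'],s['qpos'])
p=r.camera_params('wrist');im=r.grab_frame('wrist');cv2.imwrite('pics/w1.png',im)
for n in ['cap','tab_a_face']:print([(d['box'],round(d['conf'],2)) for d in r.recognise(n,'wrist')])
print(p['eye'],p['orientation'], proj(p,[610,-185,35]))
E
```

```text
0.7 [268.90885043 564.18434127 231.30177288] [ 3.14156889e+00 -1.86887769e-05  2.69681909e+00] [ 1.12360618e+00  3.52949932e-01  1.63342447e+00  2.04904340e-05
  1.15519453e+00 -2.42486018e-03]
[]
[]
[195.85580593 598.96747562 373.60820627] [ 2.81827197e+00 -3.04511000e-04  1.12512701e+00] [[  6.24769841 531.11769256]]
```

View pics/w1.png

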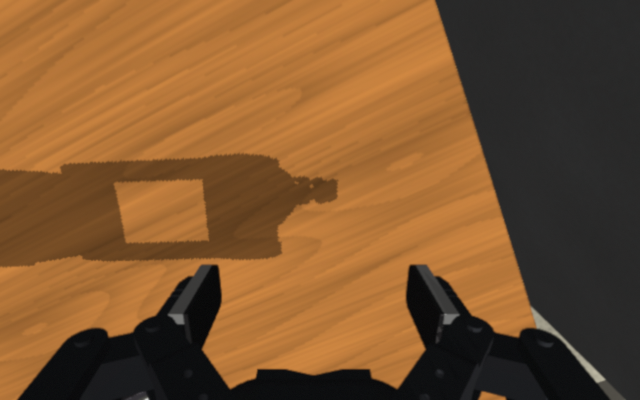

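The picture shows only the bench, the arm's shadow and the open fingers, because the moves were refused. I'll retry with a single complete row.

Emit:
servo_tool --deltas '[{"x": 20, "y": -45, "z": 0, "rx": 0, "ry": 0, "rz": 0, "gripper": 1}]' --newtons 40

```text
clock: 0.95
eef_pos: [288.1, 522.5, 231.3]
tcp_rot: [3.139, -0.001, 2.7]
contact_force: [1.7, -0.1, 0.1]
opening: 0.994
grasp_force: 0.0
```

Emit:
servo_tool --deltas '[{"x": 20, "y": -45, "z": 0, "rx": 0, "ry": 0, "rz": 0, "gripper": 1}, {"x": 40, "y": -90, "z": 0, "rx": 0, "ry": 0, "rz": 0, "gripper": 1}, {"x": 60, "y": -135, "z": 0, "rx": 0, "ry": 0, "rz": 0, "gripper": 1}, {"x": 80, "y": -180, "z": 0, "rx": 0, "ry": 0, "rz": 0, "gripper": 1}, {"x": 100, "y": -225, "z": 0, "rx": 0, "ry": 0, "rz": 0, "gripper": 1}, {"x": 120, "y": -270, "z": 0, "rx": 0, "ry": 0, "rz": 0, "gripper": 1}, {"x": 140, "y": -315, "z": 0, "rx": 0, "ry": 0, "rz": 0, "gripper": 1}, {"x": 160, "y": -360, "z": 0, "rx": 0, "ry": 0, "rz": 0, "gripper": 1}, {"x": 180, "y": -405, "z": 0, "rx": 0, "ry": 0, "rz": 0, "gripper": 1}, {"x": 200, "y": -450, "z": 0, "rx": 0, "ry": 0, "rz": 0, "gripper": 1}]' --newtons 40

```text
clock: 1.95
eef_pos: [489.5, 67.2, 231.6]
tcp_rot: [3.141, 0.001, 2.697]
contact_force: [1.2, 0.4, -0.6]
opening: 0.997
grasp_force: 0.0
```

Emit:
servo_tool --deltas '[{"x": 20, "y": -45}, {"x": 40, "y": -90}, {"x": 60, "y": -135}, {"x": 80, "y": -180}, {"x": 100, "y": -225}, {"x": 120, "y": -255}, {"x": 120, "y": -255}]' --newtons 40

```text
invalid input
```

```bash
python3 - <<'E'
from h import *
s=r.sense();print(s['clock'],s['eef_pos'],s['tcp_rot'],s['qpos'])
p=r.camera_params('wrist');im=r.grab_frame('wrist');cv2.imwrite('pics/w2.png',im)
for n in ['cap','tab_a_face']:print([(d['box'],round(d['conf'],2)) for d in r.recognise(n,'wrist')])
print(p['eye'],p['orientation'], proj(p,[610,-185,35]))
E
```

```text
1.95 [489.53961668  67.21589502 231.64363098] [3.14103704e+00 7.03793192e-04 2.69673618e+00] [ 1.33359532e-01  1.47323096e-01  1.90701629e+00  9.11314132e-05
  1.08636022e+00 -9.92622925e-01]
[([132.8, 130.5, 67.8, 59.4], 0.94), ([0.0, 175.7, 35.6, 53.5], 0.58)]
[([0.0, 190.7, 36.6, 21.4], 0.79), ([133.5, 150.5, 20.9, 28.2], 0.65)]
[416.33587485 101.96979778 373.89522827] [ 2.81756610e+00 -8.28053027e-04  1.12508590e+00] [[176.50939449 338.14267659]]
```

Rows need all the keys.

Emit:
servo_tool --deltas '[{"x": 20, "y": -42, "z": 0, "rx": 0, "ry": 0, "rz": 0, "gripper": 1}, {"x": 40, "y": -84, "z": 0, "rx": 0, "ry": 0, "rz": 0, "gripper": 1}, {"x": 60, "y": -126, "z": 0, "rx": 0, "ry": 0, "rz": 0, "gripper": 1}, {"x": 80, "y": -168, "z": 0, "rx": 0, "ry": 0, "rz": 0, "gripper": 1}, {"x": 100, "y": -210, "z": 0, "rx": 0, "ry": 0, "rz": 0, "gripper": 1}, {"x": 120, "y": -252, "z": 0, "rx": 0, "ry": 0, "rz": 0, "gripper": 1}, {"x": 120, "y": -252, "z": 0, "rx": 0, "ry": 0, "rz": 0, "gripper": 1}, {"x": 120, "y": -252, "z": 0, "rx": 0, "ry": 0, "rz": 0, "gripper": 1}]' --newtons 40

```text
clock: 2.9
eef_pos: [609.0, -182.2, 230.7]
tcp_rot: [3.141, -0.001, 2.696]
contact_force: [-1.0, 0.4, -0.6]
opening: 1.002
grasp_force: 0.0
```

```bash
python3 - <<'E'
from h import *
s=r.sense();print(s['clock'],s['eef_pos'],s['tcp_rot'],s['qpos'])
p=r.camera_params('wrist');im=r.grab_frame('wrist');cv2.imwrite('pics/w2.png',im)
for n in ['cap','tab_a_face']:print([(d['box'],round(d['conf'],2)) for d in r.recognise(n,'wrist')])
print(p['eye'],p['orientation'], proj(p,[610,-185,35]))
E
```

```text
2.9 [ 608.98100899 -182.21206089  230.70500127] [ 3.14126058e+00 -1.20584164e-03  2.69617994e+00] [-2.93365337e-01  3.70531490e-01  1.60900258e+00  5.56470949e-04
  1.16320027e+00 -1.41896963e+00]
[([285.0, 145.1, 60.5, 54.5], 0.97), ([83.4, 0.0, 68.1, 28.8], 0.83)]
[([328.0, 160.4, 5.5, 25.5], 0.61)]
[ 536.06458492 -147.51005147  373.12607993] [ 2.81947571e+00 -6.20001203e-04  1.12452084e+00] [[311.29456596 175.23442246]]
```

View pics/w2.png

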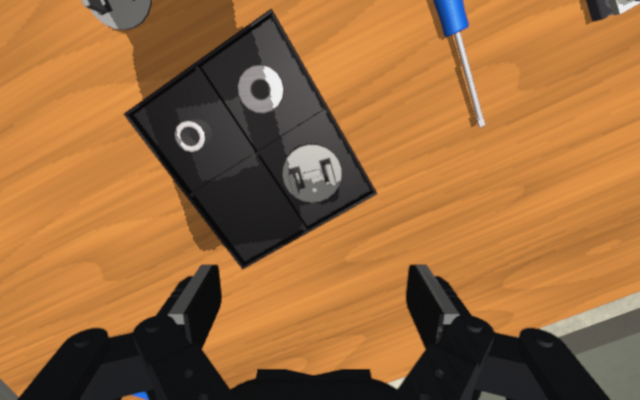

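The wrist picture shows the cap in the tray pocket at (313,173), with tabs at about (297,178) and (328,170). The bushing is at (190,136) and the bearing at (261,89). I'll confirm the cap in an enlarged crop.

```bash
python3 - <<'E'
import cv2
im=cv2.imread('pics/w2.png')[130:215,265:365]
cv2.imwrite('pics/w2c.png',cv2.resize(im,None,fx=7,fy=7,interpolation=cv2.INTER_CUBIC))
E
```

```text
(no output)
```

View pics/w2c.png

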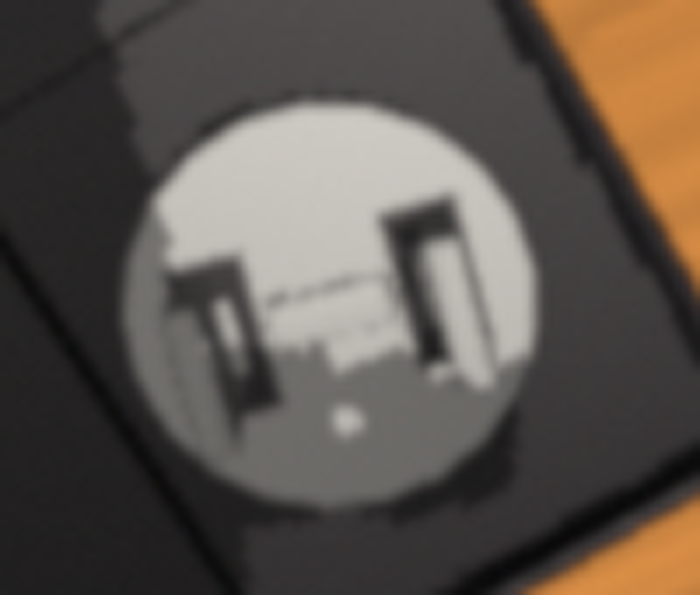

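The crop confirms the upright two-tab cap. Its plate centre is at image (312,173), and the slots run about 14° off vertical.

```bash
python3 - <<'E'
from h import *
p=r.camera_params('wrist')
f=lambda c:at(p,((c[0]+.5)/7-.5+265,(c[1]+.5)/7-.5+130),21)
c=f((330,304));print(c)
def ang(a,b):
    d=f(b)-f(a);return np.degrees(np.arctan2(d[1],d[0]))%180,np.linalg.norm(d)
print(ang((170,275),(455,200)),ang((240,262),(385,215)),'perp',ang((240,262),(275,400)),ang((455,200),(495,380)), 'width',ang((122,304),(538,304)))
E
```

```text
[ 610.71539426 -183.93928391   21.        ]
(np.float64(79.48040996455656), np.float64(46.39138337178013)) (np.float64(82.73157230415225), np.float64(24.0121576196288)) perp (np.float64(167.7843638653333), np.float64(23.205340297775365)) (np.float64(167.8295071936082), np.float64(29.927482497860947)) width (np.float64(64.5447682750104), np.float64(65.97801560091392))
```

Emit:
servo_tool --deltas '[{"x": 1, "y": -1, "z": -30, "rx": 0, "ry": 0, "rz": 0.12, "gripper": 1}, {"x": 2, "y": -2, "z": -60, "rx": 0, "ry": 0, "rz": 0.25, "gripper": 1}, {"x": 2, "y": -2, "z": -90, "rx": 0, "ry": 0, "rz": 0.25, "gripper": 1}, {"x": 2, "y": -2, "z": -90, "rx": 0, "ry": 0, "rz": 0.25, "gripper": 1}, {"x": 2, "y": -2, "z": -90, "rx": 0, "ry": 0, "rz": 0.25, "gripper": 1}]' --newtons 40

```text
clock: 3.55
eef_pos: [610.8, -183.8, 141.8]
tcp_rot: [3.141, -0.001, 2.947]
contact_force: [0.2, 0.9, 0.3]
opening: 0.998
grasp_force: 0.0
```

```bash
python3 - <<'E'
from h import *
s=r.sense();print(s['clock'],s['eef_pos'],s['tcp_rot'])
p=r.camera_params('wrist');im=r.grab_frame('wrist')
q=proj(p,[s['eef_pos'][0],s['eef_pos'][1],21])[0];print(q)
c=proj(p,[610.7,-184,30])[0].astype(int);print(c)
x0,y0=max(c[0]-80,0),max(c[1]-60,0)
im=cv2.resize(im[y0:y0+120,x0:x0+160],None,fx=5,fy=5,interpolation=cv2.INTER_CUBIC);cv2.imwrite('pics/w3.png',im);print(x0,y0)
print([(d['box'],round(d['conf'],2)) for d in r.recognise('cap','wrist')])
E
```

```text
3.55 [ 610.8213049  -183.75601841  141.80389388] [ 3.14141952e+00 -6.62773038e-04  2.94744087e+00]
[313.53158609 193.88683675]
[313 197]
233 137
[([275.4, 157.3, 75.2, 73.1], 0.88)]
```

View pics/w3.png

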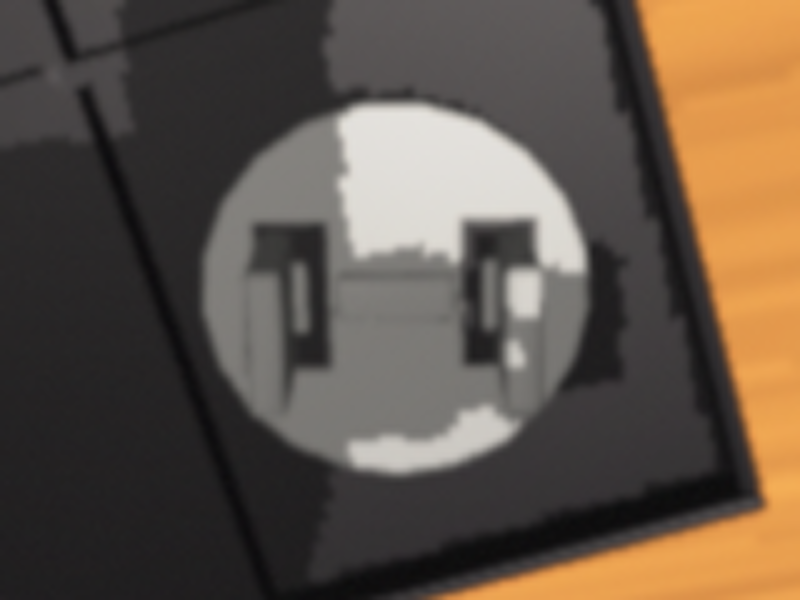

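The view is square, with the plate centre at image (312,194) and slots level. The TCP projects about 1.4 mm to the right, so I'll correct by −1 mm in y and descend.

Emit:
servo_tool --deltas '[{"x": 0, "y": -1, "z": -35, "rx": 0, "ry": 0, "rz": 0, "gripper": 1}, {"x": 0, "y": -1, "z": -70, "rx": 0, "ry": 0, "rz": 0, "gripper": 1}, {"x": 0, "y": -1, "z": -95, "rx": 0, "ry": 0, "rz": 0, "gripper": 1}, {"x": 0, "y": -1, "z": -112, "rx": 0, "ry": 0, "rz": 0, "gripper": 1}, {"x": 0, "y": -1, "z": -119, "rx": 0, "ry": 0, "rz": 0, "gripper": 1}, {"x": 0, "y": -1, "z": -119, "rx": 0, "ry": 0, "rz": 0, "gripper": 1}, {"x": 0, "y": -1, "z": -119, "rx": 0, "ry": 0, "rz": 0, "gripper": 1}]' --newtons 40

```text
clock: 4.35
eef_pos: [612.0, -186.1, 23.7]
tcp_rot: [-3.141, 0.002, 2.947]
contact_force: [-0.4, -0.0, 1.2]
opening: 0.999
grasp_force: 0.0
```

Emit:
servo_tool --deltas '[{"x": 0, "y": 0, "z": 0, "rx": 0, "ry": 0, "rz": 0, "gripper": -0.5}, {"x": 0, "y": 0, "z": 0, "rx": 0, "ry": 0, "rz": 0, "gripper": -0.5}, {"x": 0, "y": 0, "z": 0, "rx": 0, "ry": 0, "rz": 0, "gripper": -0.5}, {"x": 0, "y": 0, "z": 0, "rx": 0, "ry": 0, "rz": 0, "gripper": -0.5}, {"x": 0, "y": 0, "z": 0, "rx": 0, "ry": 0, "rz": 0, "gripper": -0.5}, {"x": 0, "y": 0, "z": 0, "rx": 0, "ry": 0, "rz": 0, "gripper": -0.5}, {"x": 0, "y": 0, "z": 0, "rx": 0, "ry": 0, "rz": 0, "gripper": -0.5}, {"x": 0, "y": 0, "z": 0, "rx": 0, "ry": 0, "rz": 0, "gripper": -0.5}]' --newtons 40

```text
clock: 5.15
eef_pos: [611.8, -186.0, 24.1]
tcp_rot: [-3.141, 0.002, 2.947]
contact_force: [-3.5, 1.2, 13.3]
opening: 0.384
grasp_force: 39.8
```

The tabs are pinched at 40 N. Next I lift.

Emit:
servo_tool --deltas '[{"x": 0, "y": 0, "z": 3, "rx": 0, "ry": 0, "rz": 0, "gripper": -0.5}, {"x": 0, "y": 0, "z": 10, "rx": 0, "ry": 0, "rz": 0, "gripper": -0.5}, {"x": 0, "y": 0, "z": 30, "rx": 0, "ry": 0, "rz": 0, "gripper": -0.5}, {"x": 0, "y": 0, "z": 60, "rx": 0, "ry": 0, "rz": 0, "gripper": -0.5}, {"x": 0, "y": 0, "z": 100, "rx": 0, "ry": 0, "rz": 0, "gripper": -0.5}, {"x": 0, "y": 0, "z": 140, "rx": 0, "ry": 0, "rz": 0, "gripper": -0.5}, {"x": 0, "y": 0, "z": 180, "rx": 0, "ry": 0, "rz": 0, "gripper": -0.5}, {"x": 0, "y": 0, "z": 180, "rx": 0, "ry": 0, "rz": 0, "gripper": -0.5}, {"x": 0, "y": 0, "z": 180, "rx": 0, "ry": 0, "rz": 0, "gripper": -0.5}]' --newtons 40

```text
clock: 6.05
eef_pos: [611.2, -185.9, 203.4]
tcp_rot: [-3.141, 0.002, 2.947]
contact_force: [-0.8, 0.2, -1.1]
opening: 0.387
grasp_force: 40.2
```

```bash
python3 - <<'E'
from h import *
s=r.sense();print(s['clock'],s['eef_pos'],s['tcp_rot'],s['opening'],s['grasp_force'],s['contact_force'])
p=r.camera_params('wrist');im=r.grab_frame('wrist');t=r.grab_frame('top')
pt=r.camera_params('top')
b=[d['box'] for d in r.recognise('seal','top')];print(b)
print([(d['box'],d['conf']) for d in r.recognise('mouth','top')])
c=(198,195)
hz=cv2.resize(t[155:245,160:260],None,fx=4,fy=4,interpolation=cv2.INTER_CUBIC)
out=np.zeros((600,800,3),np.uint8);out[:360,:400]=hz
out[:400,400:]=im[0:400,120:520]
cv2.imwrite('pics/c4.png',out)
# side view of cap from scene camera
sc=r.grab_frame('scene');ps=r.camera_params('scene');q=proj(ps,s['eef_pos'])[0].astype(int);print(q)
y0=max(q[1]-30,0);x0=max(q[0]-50,0)
a=cv2.resize(sc[y0:y0+60,x0:x0+100],None,fx=4,fy=4,interpolation=cv2.INTER_CUBIC);out[360:600,:400]=a[:240,:400]
cv2.imwrite('pics/c4.png',out)
E
```

```text
6.05 [ 611.22302777 -185.93327803  203.39224003] [-3.14137735e+00  2.01947649e-03  2.94675662e+00] 0.3866113977412394 40.203713178634644 [-0.80630423  0.20601539 -1.0827593 ]
[[178.4, 175.5, 36.2, 36.1], [392.2, 132.8, 22.9, 22.3], [378.8, 193.4, 25.0, 21.2]]
[([172.7, 166.1, 66.9, 64.0], 0.94)]
[252 221]
```

View pics/c4.png

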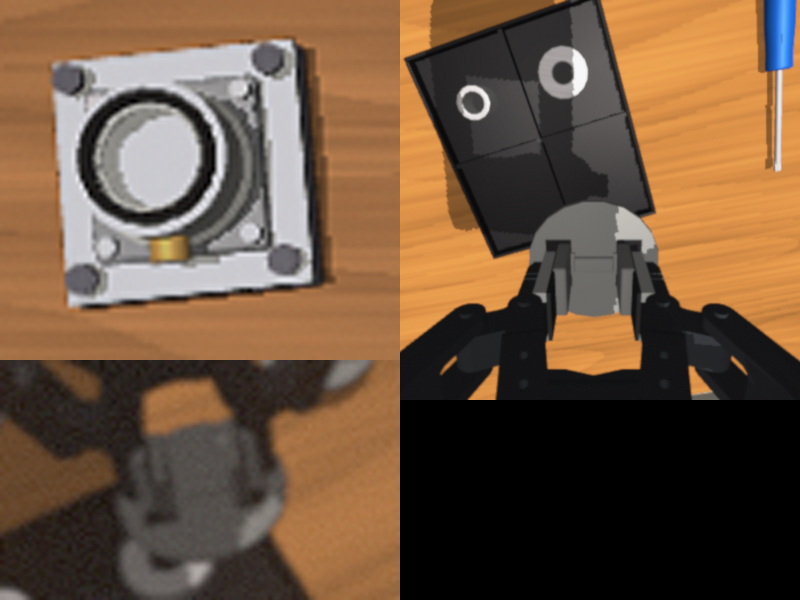

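The cap is lifted with both tabs pinched and the plate level. The housing's seal ring is at top pixel (196.6,193).

```bash
python3 - <<'E'
from h import *
pt=r.camera_params('top')
for px in [(196.5,193.5),(196.8,192.4)]: print(at(pt,px,101))
p=r.camera_params('wrist');s=r.sense();e=s['eef_pos']
th=np.linspace(0,2*np.pi,361)
for dx,dy in [(0,0),(-1,2)]:
    q=proj(p,np.c_[e[0]+dx+33*np.cos(th),e[1]+dy+33*np.sin(th),0*th+e[2]-3]);print(q.min(0),q.max(0))
print('measured x 250..378, top y 200')
E
```

```text
[525.28697812 200.2062204  101.        ]
[527.39973715 199.66838977 101.        ]
[248.08815503 200.31882287] [379.52696406 317.47854717]
[251.44771521 197.54438209] [383.23903811 315.33731511]
measured x 250..378, top y 200
```

The cap is centred on the TCP. Next is the transfer above the mouth.

Emit:
servo_tool --deltas '[{"x": -5, "y": 22, "z": 0, "rx": 0, "ry": 0, "rz": 0, "gripper": -0.5}, {"x": -15, "y": 66, "z": 0, "rx": 0, "ry": 0, "rz": 0, "gripper": -0.5}, {"x": -25, "y": 112, "z": 0, "rx": 0, "ry": 0, "rz": 0, "gripper": -0.5}, {"x": -35, "y": 158, "z": 0, "rx": 0, "ry": 0, "rz": 0, "gripper": -0.5}, {"x": -45, "y": 204, "z": 0, "rx": 0, "ry": 0, "rz": 0, "gripper": -0.5}, {"x": -55, "y": 250, "z": 0, "rx": 0, "ry": 0, "rz": 0, "gripper": -0.5}, {"x": -65, "y": 296, "z": 0, "rx": 0, "ry": 0, "rz": 0, "gripper": -0.5}, {"x": -75, "y": 342, "z": 0, "rx": 0, "ry": 0, "rz": 0, "gripper": -0.5}, {"x": -85, "y": 386, "z": 0, "rx": 0, "ry": 0, "rz": 0, "gripper": -0.5}, {"x": -85, "y": 386, "z": 0, "rx": 0, "ry": 0, "rz": 0, "gripper": -0.5}]' --newtons 40

```text
clock: 7.3
eef_pos: [524.3, 204.7, 201.4]
tcp_rot: [3.141, -0.002, 2.951]
contact_force: [-0.2, -0.5, -1.3]
opening: 0.381
grasp_force: 40.2
```

Emit:
servo_tool --deltas '[{"x": 0, "y": 0, "z": 0, "rx": 0, "ry": 0, "rz": 0, "gripper": -0.5}, {"x": 0, "y": 0, "z": 0, "rx": 0, "ry": 0, "rz": 0, "gripper": -0.5}]' --newtons 40

```text
clock: 7.5
eef_pos: [525.8, 199.4, 201.6]
tcp_rot: [-3.141, -0.001, 2.947]
contact_force: [-0.4, 0.1, -0.5]
opening: 0.377
grasp_force: 40.2
```

```bash
python3 - <<'E'
from h import *
s=r.sense();e=s['eef_pos'];print(s['clock'],e,s['tcp_rot'],s['opening'],s['grasp_force'],s['contact_force'])
p=r.camera_params('wrist');im=r.grab_frame('wrist')
print(proj(p,[e[0],e[1],101]),proj(p,[526,200,101]))
cv2.imwrite('pics/w5full.png',im)
cv2.imwrite('pics/w5.png',cv2.resize(im[80:330,180:450],None,fx=2.4,fy=2.4,interpolation=cv2.INTER_CUBIC))
E
```

```text
7.5 [525.78334613 199.38400209 201.64470099] [-3.14059041e+00 -8.69298222e-04  2.94661901e+00] 0.377331776723685 40.23030996322632 [-0.42748217  0.07205115 -0.46089046]
[[313.72201529 201.40626847]] [[314.54274341 201.51807519]]
```

View pics/w5.png

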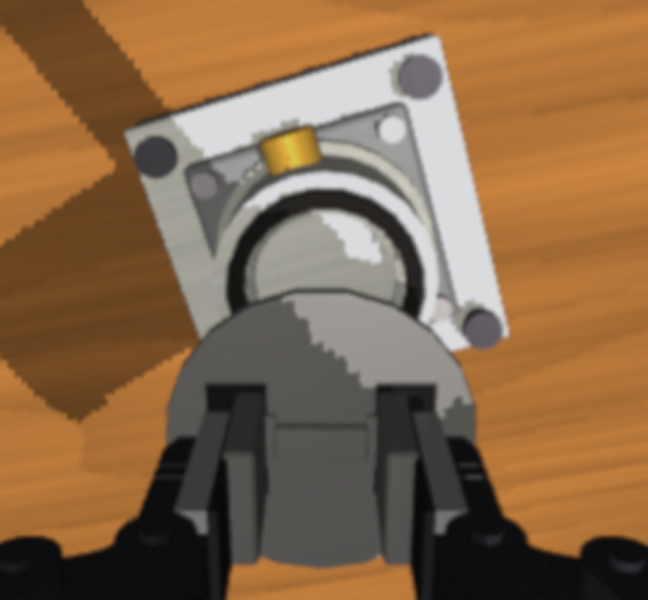

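The seal's outer edge runs from column 227 to 424 in the crop, with its top at row 188. The cap plate runs from column 167 to 475, rows 290 to 567.

```bash
python3 - <<'E'
from h import *
from scipy.optimize import least_squares
p=r.camera_params('wrist');e=r.sense()['eef_pos']
th=np.linspace(0,2*np.pi,361)
ex=lambda c,z:(lambda q:np.r_[q.min(0)[0],q.max(0)[0],q.min(0)[1],q.max(0)[1]])(proj(p,np.c_[c[0]+33*np.cos(th),c[1]+33*np.sin(th),0*th+z]))
cx=lambda v:(v+.5)/2.4-.5+180
cy=lambda v:(v+.5)/2.4-.5+80
m=np.array([cx(227),cx(424),cy(188)])
for z in (101,): 
    s=least_squares(lambda c:ex(c,z)[:3]-m,e[:2]);print('seal',z,s.x,s.fun)
m2=np.array([cx(167),cx(475),cy(290),cy(567)])
s=least_squares(lambda c:ex(c[:2],c[2])-m2,[e[0],e[1],e[2]-3]);print('plate',s.x,s.fun,'tcp',e)
E
```

```text
seal 101 [524.89721567 200.59546154] [-0.94088563  0.94041042  0.07460107]
plate [527.14691868 198.6399555  195.76439525] [-0.26480031  0.26489042  0.27919389 -0.31750881] tcp [525.9992396  199.06369383 201.81897167]
```

```bash
python3 - <<'E'
from h import *
from scipy.optimize import least_squares
from scipy.ndimage import map_coordinates
p=r.camera_params('wrist');e=r.sense()['eef_pos']
g=cv2.GaussianBlur(cv2.cvtColor(cv2.imread('pics/w5full.png'),cv2.COLOR_BGR2GRAY),(0,0),.7).astype(float)
def edges(c,z,R,sign,rows):
    out=[]
    rr=np.arange(R-4.5,R+4.5,.1)
    for t in np.linspace(0,2*np.pi,180,endpoint=False):
        q=proj(p,np.c_[c[0]+rr*np.cos(t),c[1]+rr*np.sin(t),0*rr+z])
        if q[:,1].max()>rows: continue
        d=np.gradient(map_coordinates(g,[q[:,1],q[:,0]],order=1))*sign
        i=d.argmax()
        if d[i]>1.0: out.append(np.r_[t,rr[i]])
    return np.array(out)
def fit(c,z,R,sign,rows):
    for _ in range(3):
        E=edges(c,z,R,sign,rows);P=np.c_[c[0]+E[:,1]*np.cos(E[:,0]),c[1]+E[:,1]*np.sin(E[:,0])]
        s=least_squares(lambda v:np.hypot(*(P-v[:2]).T)-v[2],[*c,R],loss='soft_l1',f_scale=.3);c=s.x[:2]
        s2=least_squares(lambda v:np.hypot(*(P-v[:2]).T)-R,c,loss='soft_l1',f_scale=.3)
    print(z,R,len(E),s.x.round(2),'fixedR',s2.x.round(2))
fit((525,200.5),101,33,1,198)   # outer seal dark->light
fit((525,200.5),101,27,-1,196)  # inner
for z in(-3,-5):fit(e[:2],e[2]+z,33,-1,250);fit(e[:2],e[2]+z,33,1,250)
E
```

```text
101 33 89 [524.13 200.67  32.11] fixedR [525.21 200.45]
101 27 80 [525.59 200.21  27.01] fixedR [525.58 200.21]
198.81897166509327 33 66 [527.33 197.18  34.13] fixedR [526.25 197.83]
198.81897166509327 33 71 [524.3  199.18  32.03] fixedR [525.46 199.16]
196.81897166509327 33 66 [528.36 196.97  34.52] fixedR [526.93 197.89]
196.81897166509327 33 71 [525.4  198.99  32.5 ] fixedR [526.   198.99]
```

Offset is about x −0.5, y +1. I descend until the cap enters the mouth.

Emit:
servo_tool --deltas '[{"x": -0.5, "y": 1, "z": -25, "rx": 0, "ry": 0, "rz": 0, "gripper": -0.5}, {"x": -0.5, "y": 1, "z": -50, "rx": 0, "ry": 0, "rz": 0, "gripper": -0.5}, {"x": -0.5, "y": 1, "z": -68, "rx": 0, "ry": 0, "rz": 0, "gripper": -0.5}, {"x": -0.5, "y": 1, "z": -74, "rx": 0, "ry": 0, "rz": 0, "gripper": -0.5}, {"x": -0.5, "y": 1, "z": -78, "rx": 0, "ry": 0, "rz": 0, "gripper": -0.5}, {"x": -0.5, "y": 1, "z": -80, "rx": 0, "ry": 0, "rz": 0, "gripper": -0.5}, {"x": -0.5, "y": 1, "z": -80, "rx": 0, "ry": 0, "rz": 0, "gripper": -0.5}]' --newtons 40

```text
clock: 8.25
eef_pos: [525.9, 201.1, 122.8]
tcp_rot: [3.141, 0.001, 2.946]
contact_force: [0.5, 0.6, -0.6]
opening: 0.38
grasp_force: 40.2
```

```bash
python3 - <<'E'
from h import *
s=r.sense();e=s['eef_pos'];print(s['clock'],e,s['tcp_rot'],s['opening'],s['grasp_force'],s['contact_force'])
im=r.grab_frame('scene');p=r.camera_params('scene');im2=r.grab_frame('wrist')
q=proj(p,[525,200,105])[0].astype(int);print(q)
a=cv2.resize(im[q[1]-40:q[1]+40,q[0]-50:q[0]+50],None,fx=4,fy=4,interpolation=cv2.INTER_CUBIC)
b=cv2.resize(im2[130:330,200:400],(400,400));o=np.zeros((400,800,3),np.uint8);o[:320,:400]=a;o[:,400:]=b
cv2.imwrite('pics/c6.png',o)
E
```

```text
8.25 [525.90722065 201.0621968  122.82818935] [3.14117557e+00 7.41208452e-04 2.94640242e+00] 0.3802787099958787 40.23840308189392 [ 0.45994067  0.58103692 -0.5829392 ]
[417 154]
```

View pics/c6.png

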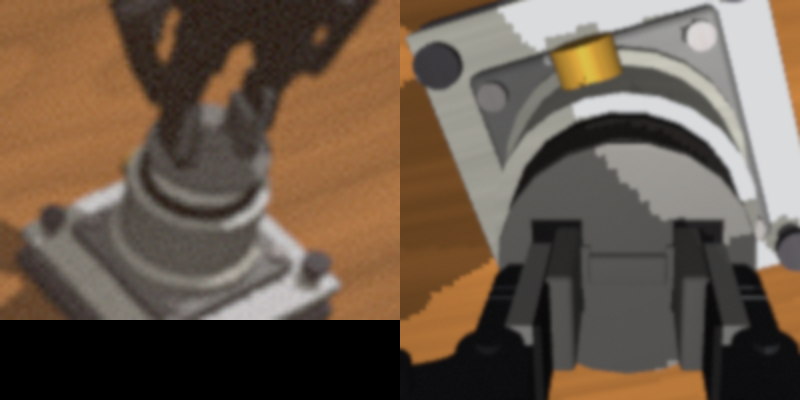

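The cap is over the mouth, with plate and seal concentric at crop column ~627. I continue slowly while watching the force.

Emit:
servo_tool --deltas '[{"x": 0, "y": -0.5, "z": -2, "rx": 0, "ry": 0, "rz": 0, "gripper": -0.5}, {"x": 0, "y": -0.5, "z": -4, "rx": 0, "ry": 0, "rz": 0, "gripper": -0.5}, {"x": 0, "y": -0.5, "z": -6, "rx": 0, "ry": 0, "rz": 0, "gripper": -0.5}, {"x": 0, "y": -0.5, "z": -8, "rx": 0, "ry": 0, "rz": 0, "gripper": -0.5}, {"x": 0, "y": -0.5, "z": -9, "rx": 0, "ry": 0, "rz": 0, "gripper": -0.5}, {"x": 0, "y": -0.5, "z": -10, "rx": 0, "ry": 0, "rz": 0, "gripper": -0.5}, {"x": 0, "y": -0.5, "z": -10, "rx": 0, "ry": 0, "rz": 0, "gripper": -0.5}]' --newtons 40

```text
clock: 9.05
eef_pos: [525.3, 200.7, 112.1]
tcp_rot: [-3.141, -0.0, 2.947]
contact_force: [0.8, -0.2, -1.1]
opening: 0.382
grasp_force: 40.2
```

Emit:
servo_tool --deltas '[{"x": 0, "y": 0, "z": -1, "rx": 0, "ry": 0, "rz": 0, "gripper": -0.5}, {"x": 0, "y": 0, "z": -2, "rx": 0, "ry": 0, "rz": 0, "gripper": -0.5}, {"x": 0, "y": 0, "z": -3, "rx": 0, "ry": 0, "rz": 0, "gripper": -0.5}, {"x": 0, "y": 0, "z": -4, "rx": 0, "ry": 0, "rz": 0, "gripper": -0.5}, {"x": 0, "y": 0, "z": -5, "rx": 0, "ry": 0, "rz": 0, "gripper": -0.5}, {"x": 0, "y": 0, "z": -5, "rx": 0, "ry": 0, "rz": 0, "gripper": -0.5}]' --newtons 40

```text
clock: 9.65
eef_pos: [525.4, 200.7, 107.3]
tcp_rot: [3.142, 0.0, 2.947]
contact_force: [-1.4, 0.2, 1.5]
opening: 0.382
grasp_force: 40.7
```

Seal contact began at TCP z≈108, as expected. I press on gently.

Emit:
servo_tool --deltas '[{"x": 0, "y": 0, "z": -1, "rx": 0, "ry": 0, "rz": 0, "gripper": -0.5}, {"x": 0, "y": 0, "z": -2, "rx": 0, "ry": 0, "rz": 0, "gripper": -0.5}, {"x": 0, "y": 0, "z": -3, "rx": 0, "ry": 0, "rz": 0, "gripper": -0.5}, {"x": 0, "y": 0, "z": -4, "rx": 0, "ry": 0, "rz": 0, "gripper": -0.5}, {"x": 0, "y": 0, "z": -5, "rx": 0, "ry": 0, "rz": 0, "gripper": -0.5}, {"x": 0, "y": 0, "z": -6, "rx": 0, "ry": 0, "rz": 0, "gripper": -0.5}, {"x": 0, "y": 0, "z": -7, "rx": 0, "ry": 0, "rz": 0, "gripper": -0.5}, {"x": 0, "y": 0, "z": -7, "rx": 0, "ry": 0, "rz": 0, "gripper": -0.5}]' --newtons 40

```text
clock: 10.45
eef_pos: [525.5, 200.7, 100.3]
tcp_rot: [3.142, 0.0, 2.947]
contact_force: [-2.0, -0.1, 6.5]
opening: 0.377
grasp_force: 41.8
```

Emit:
servo_tool --deltas '[{"x": 0, "y": 0, "z": -1, "rx": 0, "ry": 0, "rz": 0, "gripper": -0.5}, {"x": 0, "y": 0, "z": -2, "rx": 0, "ry": 0, "rz": 0, "gripper": -0.5}, {"x": 0, "y": 0, "z": -3, "rx": 0, "ry": 0, "rz": 0, "gripper": -0.5}, {"x": 0, "y": 0, "z": -4, "rx": 0, "ry": 0, "rz": 0, "gripper": -0.5}, {"x": 0, "y": 0, "z": -5, "rx": 0, "ry": 0, "rz": 0, "gripper": -0.5}, {"x": 0, "y": 0, "z": -6, "rx": 0, "ry": 0, "rz": 0, "gripper": -0.5}, {"x": 0, "y": 0, "z": -6, "rx": 0, "ry": 0, "rz": 0, "gripper": -0.5}, {"x": 0, "y": 0, "z": -6, "rx": 0, "ry": 0, "rz": 0, "gripper": -0.5}]' --newtons 40

```text
clock: 11.25
eef_pos: [525.5, 200.7, 94.7]
tcp_rot: [3.142, 0.0, 2.947]
contact_force: [-3.1, -0.5, 10.1]
opening: 0.384
grasp_force: 42.7
```

```bash
python3 - <<'E'
from h import *
s=r.sense();e=s['eef_pos'];print(s['clock'],e,s['tcp_rot'],s['opening'],s['grasp_force'],s['contact_force'],s['wrist_torque'])
im=r.grab_frame('scene');im2=r.grab_frame('wrist')
q=[417,154]
a=cv2.resize(im[q[1]-40:q[1]+40,q[0]-50:q[0]+50],None,fx=4,fy=4,interpolation=cv2.INTER_CUBIC)
b=cv2.resize(im2[130:330,200:400],(400,400));o=np.zeros((400,800,3),np.uint8);o[:320,:400]=a;o[:,400:]=b
cv2.imwrite('pics/c7.png',o)
E
```

```text
11.25 [525.51878466 200.71128292  94.72042401] [3.14151792e+00 2.10236102e-04 2.94683489e+00] 0.3836856786957012 42.69237756729126 [-3.1347776  -0.45828759 10.06804428] [-0.14233808  0.40601407  0.03094964]
```

View pics/c7.png

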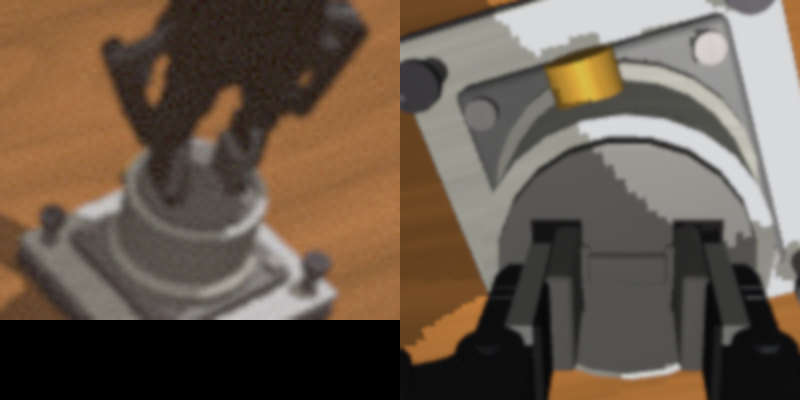

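The press is steady at about 11 N (including the cap's weight), and the plate is flush on the seal. I relieve the small side load, press slightly more and open gradually, following down to offset the pad swing.

Emit:
servo_tool --deltas '[{"x": -0.3, "y": 0, "z": -0.8, "rx": 0, "ry": 0, "rz": 0, "gripper": -0.5}, {"x": -0.3, "y": 0, "z": -1.5, "rx": 0, "ry": 0, "rz": 0, "gripper": -0.5}, {"x": -0.3, "y": 0, "z": -1.5, "rx": 0, "ry": 0, "rz": 0, "gripper": -0.5}, {"x": -0.3, "y": 0, "z": -1.8, "rx": 0, "ry": 0, "rz": 0, "gripper": -0.1}, {"x": -0.3, "y": 0, "z": -2.2, "rx": 0, "ry": 0, "rz": 0, "gripper": 0.1}, {"x": -0.3, "y": 0, "z": -2.5, "rx": 0, "ry": 0, "rz": 0, "gripper": 0.3}, {"x": -0.3, "y": 0, "z": -2.5, "rx": 0, "ry": 0, "rz": 0, "gripper": 0.5}, {"x": -0.3, "y": 0, "z": -2.5, "rx": 0, "ry": 0, "rz": 0, "gripper": 0.8}, {"x": -0.3, "y": 0, "z": -2.5, "rx": 0, "ry": 0, "rz": 0, "gripper": 0.8}]' --newtons 40

```text
clock: 12.25
eef_pos: [524.8, 200.5, 91.4]
tcp_rot: [-3.141, -0.001, 2.947]
contact_force: [-0.3, -0.1, 0.2]
opening: 0.9
grasp_force: 0.0
```

Emit:
servo_tool --deltas '[{"x": 0, "y": 0, "z": 0, "rx": 0, "ry": 0, "rz": 0, "gripper": 0.8}, {"x": 0, "y": 0, "z": 5, "rx": 0, "ry": 0, "rz": 0, "gripper": 0.8}, {"x": 0, "y": 0, "z": 25, "rx": 0, "ry": 0, "rz": 0, "gripper": 0.8}, {"x": 0, "y": 0, "z": 60, "rx": 0, "ry": 0, "rz": 0, "gripper": 0.8}, {"x": 0, "y": 0, "z": 90, "rx": 0, "ry": 0, "rz": 0, "gripper": 0.8}, {"x": 0, "y": 0, "z": 90, "rx": 0, "ry": 0, "rz": 0, "gripper": 0.8}, {"x": 0, "y": 0, "z": 90, "rx": 0, "ry": 0, "rz": 0, "gripper": 0.8}]' --newtons 40

```text
clock: 12.95
eef_pos: [525.4, 200.8, 182.5]
tcp_rot: [3.141, 0.001, 2.947]
contact_force: [-0.3, -0.0, 0.0]
opening: 0.901
grasp_force: 0.0
```

```bash
python3 - <<'E'
from h import *
s=r.sense();e=s['eef_pos'];print(s['clock'],e,s['opening'],s['contact_force'])
im=r.grab_frame('scene');p=r.camera_params('wrist');im2=r.grab_frame('wrist')
q=[417,154]
a=cv2.resize(im[q[1]-40:q[1]+40,q[0]-50:q[0]+50],None,fx=4,fy=4,interpolation=cv2.INTER_CUBIC)
c=proj(p,[525,200.5,99])[0].astype(int);print(c)
b=cv2.resize(im2[c[1]-60:c[1]+60,c[0]-60:c[0]+60],(400,400),interpolation=cv2.INTER_CUBIC);o=np.zeros((400,800,3),np.uint8);o[:320,:400]=a;o[:,400:]=b
cv2.imwrite('pics/c8.png',o)
# expected outer tab faces (46 free) at tab top z
R=Ro.from_euler('z',2.947+np.pi/2).as_matrix()
for h in(17.5/1,):
  for y in(-23,-17.5,17.5,23):
    X=np.array([525,200.5,99+30])+R@np.array([y,0,0]);print(y,((proj(p,X)[0]-c+60)*400/120).round())
E
```

```text
12.95 [525.4033495  200.79151639 182.49340902] 0.901450288332554 [-0.27716693 -0.04538673  0.02259883]
[313 209]
-23 [321. 254.]
-17.5 [293. 254.]
17.5 [112. 254.]
23 [ 84. 254.]
```

View pics/c8.png

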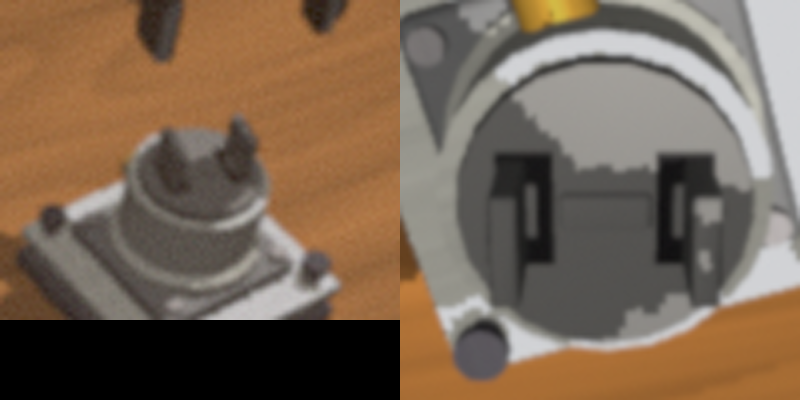

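The picture shows the cap down inside the rim, centred and level. The outer tab faces are at crop columns 88 and 322, where 84 and 321 is fully free, so it is locked. The gripper is clear, and I'm handing in.

```bash
python3 -c "
from rig import r
print(r.sign_off())"
```

```text
the job is handed in; nothing more can be done
None
```

I handed the job in at about 13 s on the robot's clock. The last picture shows the cap flush and centred in the housing's mouth with both tabs spread, and the gripper is clear; no verdict came back from the hand-in.

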